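# Lower the stock crate on the ratchet hoist

### The job

Take the crate on the blue bench hoist down: throw the hoist's red-balled pawl lever right over to release, wind the crank up a little so that the jammed brass pawl springs clear, then let the crank turn back slowly under the load, never letting it run, until the crate's whole weight rests gently on the rubber jack pad. Leave the lever thrown and the crank let go, and do not press the crate hard onto the pad or disturb the other things on the bench.

Things in the scene. Friction and masses are not known exactly. Their poses are not given: they have to be found in the camera images.
- hoist: Bench hoist fixed to the table: steel base plate 8 mm thick (x -130 to 155, y -105 to 340 mm), blue gear casing, flat ratchet plate (diameter 92, 10 teeth 8 mm high, 0.63 rad apart) and red crank on an upright axis through this origin, 340 mm column at x 125, y 250. Origin on the table under the crank axis; x away from the robot at yaw 0 (yaw varies 0.3 rad), y to the crate, z up.
- hub (a point): Point on the upright crank axis, 118 mm above the table, level with the middle of the crank's hand grip.
- knob (a point): Middle of the crank's upright black hand grip: diameter 24, from 89 to 144 mm above the table, spinning freely on its pin, so the fingers need not turn with the crank. It travels a level circle of radius 80 mm about the hub; only the red crank arm (top at 86 mm) is close below. At the start it lies 30 degrees to the right of the hoist's +x; lowering takes it clockwise from above.
- winch (a joint): Crank and ratchet plate angle, rad: 0 at the start, grows when wound up (anticlockwise from above, end stop at 0.6), falls as the crate goes down, 25 mm per rad. With the pawl out the load pulls the grip clockwise with 4 to 8 N (the weight varies), and the crank runs away at once if let go. Turning back slower than 2 rad/s (160 mm/s at the grip) is not running.
- lever (a joint): Pawl lever, rad: 0 at the start, pawl sprung into the teeth, lever leaning to the hoist's -x; 0.85 release, its end stop, leaning to +x; thrown from 0.7. Stiff: stays where left, takes 4 to 6 N at the ball. It moves the pawl only through a spring: under load the pawl stays jammed in the teeth with the lever thrown, and springs out once the crank is wound up 0.1 to 0.3 rad.
- lever_ball (a point): Centre of the red ball (diameter 18) on the pawl lever, a 10 mm rod 60 mm long whose hinge runs along the hoist's y at x 40, y 65, z 84 mm of the hoist. With the lever at 0 the ball is at x 17, y 65, z 139 mm; thrown fully, at x 66, y 65, z 138 mm.
- pawl_tip (a point): Foot of the brass pawl, 10 mm wide. In the teeth it is 56 mm above the table; sprung out (lever thrown) it is about 80 mm.
- carriage: Carriage with its grey stock crate (145 x 130 x 65 mm, 1.4 to 2.5 kg in all) sliding up and down the column, driven by the crank, 25 mm per rad. Origin at the centre of its flat underside, over x 0, y 250 mm of the hoist, 125 mm above the table at the start.
- jack_foot (a point): Point on the base plate under the crate, where the screw jack with its round rubber pad (diameter 52) stands. The pad's height is set anew each time and not reported: the crate meets it after 16 to 48 mm of travel. The pad yields 1 mm per 10 N, so the pull on the grip fades to nothing over the last 1.4 to 2.5 mm of travel (4 to 8 mm at the grip). The pad must carry the full weight, but not be pressed over 40 N.
- tape: Bystander: roll of brown tape, diameter 72 mm, 24 mm tall, lying on the base plate.
- driver: Bystander: orange-handled screwdriver lying on the table.
- mug: Bystander: blue mug, 90 mm tall.
- calculator: Bystander: black desk calculator 150 x 85 x 16 mm.
- stapler: Bystander: red and black stapler 130 x 34 x 43 mm.
- spool: Bystander: green spool, 52 mm tall, diameter 44 mm, standing on the base plate.
- spanner: Bystander: steel spanner lying on the table.

How it is judged:
On the way, in this order (a step that is already met when the one before it is completed fails the run):
1. the pawl lever is thrown over to release (0.7 rad or more) (value of joint lever above 0.7 rad), for 0.2 s.
2. the crank has been eased and the pawl has sprung clear of the teeth (z of pawl_tip in the frame of hoist above 0.068 m), for 0.2 s.
3. the crate rests on the pad (contact force between carriage and anything else above 10 N), for 0.2 s.
At the end, for the whole second after the job is handed in: The lever is still thrown (0.7 rad or more), the pawl clear of the teeth (tip 68 mm or more above the table), the crank let go and at rest (under 0.1 rad/s) more than 0.6 rad below its start, and the crate at rest with its weight (over 10 N) on the jack pad (value of joint lever above 0.7 rad and z of pawl_tip in the frame of hoist above 0.068 m and value of joint winch below -0.6 rad and velocity of joint winch between -0.1 and 0.1 rad/s and contact force between carriage and anything else above 10 N and linear speed of carriage below 0.005 m/s); the robot touches nothing.
It fails at once if the crank runs away: it turns back faster than 2 rad/s (velocity of joint winch below -2 rad/s).
It fails at once if the crate is pressed onto the pad with more than 40 N (contact force between carriage and anything else above 40 N).
It fails at once if a bystander is moved by more than 25 mm (distance of any of tape, driver, mug, calculator, stapler, spool, spanner from where it was at the start of the episode above 0.025 m).
It also fails if it takes over 72 s, if anything falls off the work surface, if the arm or the gripper's body presses on something with over 40 N, if the wrist force passes 120 N, or if a joint passes its speed limit or range.

### The arm

A 6-joint arm with a two-finger parallel gripper is mounted at the origin on the work surface. World frame = base frame: x ahead of the robot, y to its left, z up, the work surface at z = 0. Lengths are in m, angles in rad, forces in N, time in s.
With the tool pointing down it reaches from about 0.35 to 0.85 m from the base axis. Payload 8.1 kg.
Tool frame: the origin (TCP) lies on the centre line of the jaws, within the pads' length; the fingertips stand 14 mm ahead of it and the grasp point (between the pads) lies 5 mm behind it; z points along the fingers, y is the line along which they close (so a half turn about z gives the same grasp; the last joint's range is limited). The gripper opens to 85 mm and grips with 20 to 120 N. Pads are 22 mm wide; open, the fingers measure 114 mm over their backs; the gripper's body (76 mm by 85 mm) begins 54 mm behind the grasp point. The pads swing forward as they close: fully open they stand 13 mm farther back than shut.
Start: joints at [1.183, 0.13, 1.488, -0, 1.523, -0.085], TCP at [0.179, 0.573, 0.245] pointing down, gripper open.
Joint ranges: [-2.96, 2.96], [-0.89, 2.26], [0.02, 2.5], [-1.34, 4.48], [0, 2.73], [-2.66, 2.66]. Speed limits (rad/s): [2.39, 2.39, 2.79, 3.14, 3.14, 3.14].

### API

Orientations are given as a unit quaternion [w, x, y, z].
In Python, from plant import manip gives the robot as it stands.
- The arm moves only by the tool servo_tool, never from a script. Its argument "commands" is a list of rows, each an object of numbers: "x", "y", "z": the shift along the tool's x, y, z in mm; "wx", "wy", "wz": the turn, a rotation vector about the tool's x, y, z in rad. A call has 1 to 10 rows; each row is the pose to reach, as a shift and turn from the pose commanded when the call began, along the tool's axes at that moment; what a row does not reach only later rows make up. A row lasts 1/12 s, in which the tool goes at most 41.7 mm and 7.16 degrees, less where a joint would pass 70% of its speed; a pose out of reach is approached as far as the arm can. A call with a gripper value outside its range is refused whole. "grip" is the finger opening in mm, from 0 to 85.4, set as the call begins (left out, the last holds). The fingers move at their own pace and stop on an object; "grip_force" is the grip in N (left out, the last holds). Time passes only in rows, so rows that repeat a pose let the fingers close. It gives the time, the measured TCP pose, the force, the opening and the grip force at its end, in the units of the state.
- manip.get_state(): the state, without advancing time (a new reading comes with each control period).
- manip.grab_frame(name): name is "side" or "top" or "wrist"; returns a dict with "img" (384x512x3 uint8, red, green, blue), "intrinsics" (3x3 intrinsics, pixels), "rvec" (rotation vector, rad) and "tvec" (3), from world to camera coordinates, as OpenCV has them; the wrist camera has in their place "hand_eye" (4x4, takes a point from camera to tool coordinates, whose origin is the TCP and whose axes are the flange's). Camera axes: x right, y down, z forward; pixel columns grow to the right and rows downward; lengths in m; the calibration is good to about 2 mm. A picture is of the moment at which its call begins: read the wrist's pose just before it. There is no depth.
- manip.hand_in(): hands the job in; it is judged then, once.
The state is a dict: "t": time; "joint_pos": joint angles; "joint_velocities": joint speeds; "tau": joint torques, N m; "eef_pos": TCP position; "ee_rot": TCP orientation; "force": force on the tool from outside, world axes, zero at the start; "torque": the same for the moment, N m; "grip_width": finger opening in m; "finger_force": force on a finger pad.
Only numpy, scipy, OpenCV 4.12 (cv2) and the standard library are available. Lean on these libraries where they do the work, as an engineer would, in place of code of your own. Each camera call takes 0.05 s, during which the arm holds its last target. There are 200 camera calls.

## Working session

There is one attempt and no reset: what is moved stays moved. The work goes in short steps, Python scripts to look and compute and a tool call to move; the robot and the scene stay as the last step left them, time stands still between calls to the robot, and variables do not carry over. Pictures are saved under pics/ and viewed, at most 10 in all, crops included, and the job is handed in when it is done.

Besides the shell and the picture viewer there is one more tool, called after "Request:" as name(argument=value, ...), one argument or row to a line, values as JSON. servo_tool: Moves the arm, as the interface text tells. Its arguments: {"type":"object","properties":{"commands":{"type":"array"},"grip":{"type":"number"},"grip_force":{"type":"number"}},"required":["commands"]}

```bash
mkdir -p pics; python3 - <<'E'
from plant import manip
import cv2,numpy as np,pickle
s=manip.get_state();print(s)
fr={}
for n in("side","top"):
    f=manip.grab_frame(n);fr[n]=f
    print(n,f["intrinsics"],cv2.Rodrigues(np.array(f["rvec"]))[0],f["tvec"])
pickle.dump(fr,open("f0.pkl","wb"))
cv2.imwrite("pics/top.png",cv2.resize(fr["top"]["img"][:,:,::-1],(800,600)))
cv2.imwrite("pics/side.png",cv2.resize(fr["side"]["img"][:,:,::-1],(800,600)))
E
```

```text
{'t': 0.0, 'joint_pos': array([ 1.18262024e+00,  1.31178799e-01,  1.48927390e+00, -1.45211597e-05,
        1.52301393e+00, -8.53829890e-02]), 'joint_velocities': array([ 1.18860860e-03, -2.26903594e-04,  9.96863747e-04,  5.31555310e-05,
        6.63779619e-04,  8.31114034e-07]), 'tau': array([-1.41952998e-03, -5.69399714e+01, -5.00551558e+01, -4.97617439e-04,
        1.50327216e-02, -3.68402183e-06]), 'eef_pos': array([0.17868577, 0.57222234, 0.24423684]), 'ee_rot': array([-2.12742618e-04,  1.50818436e-01,  9.88561036e-01, -9.12545411e-04]), 'force': array([ 0.1768944 , -0.98836988, -0.17981745]), 'torque': array([ 0.01356522, -0.01801365,  0.00054515]), 'finger_force': 0.0, 'grip_width': 0.0852513854835988}
side [[442.30941402   0.         250.86353254]
 [  0.         442.30941402 187.725964  ]
 [  0.           0.           1.        ]] [[ 0.83916013 -0.54381582 -0.00863866]
 [-0.37865729 -0.57275559 -0.72702799]
 [ 0.39042148  0.61336399 -0.68655348]] [-0.43330751  0.3068722   0.89894303]
top [[429.20553386   0.         258.61051121]
 [  0.         429.20553386 189.89958279]
 [  0.           0.           1.        ]] [[-0.02580073 -0.99946765  0.01996847]
 [-0.98712014  0.02231696 -0.1584165 ]
 [ 0.15788654 -0.02379854 -0.98717044]] [0.03450418 0.56977288 1.23099199]
```

View pics/top.png

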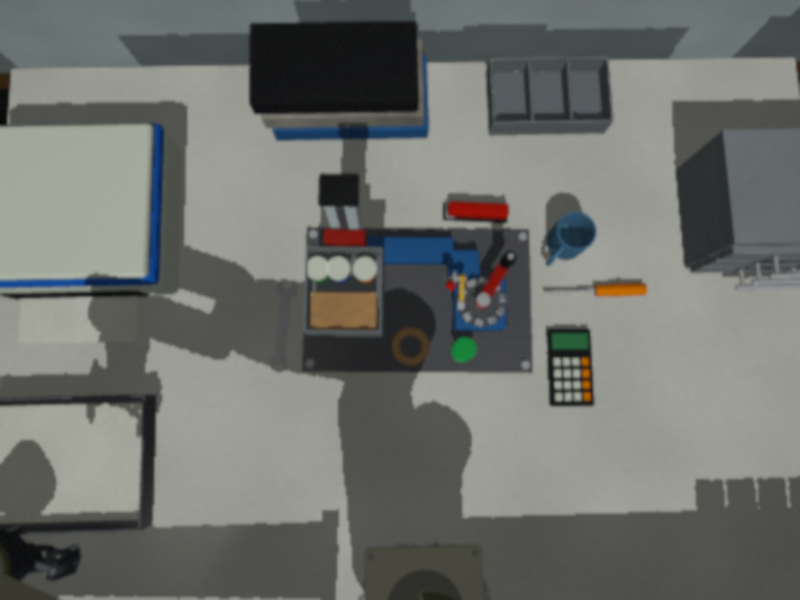

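View pics/side.png

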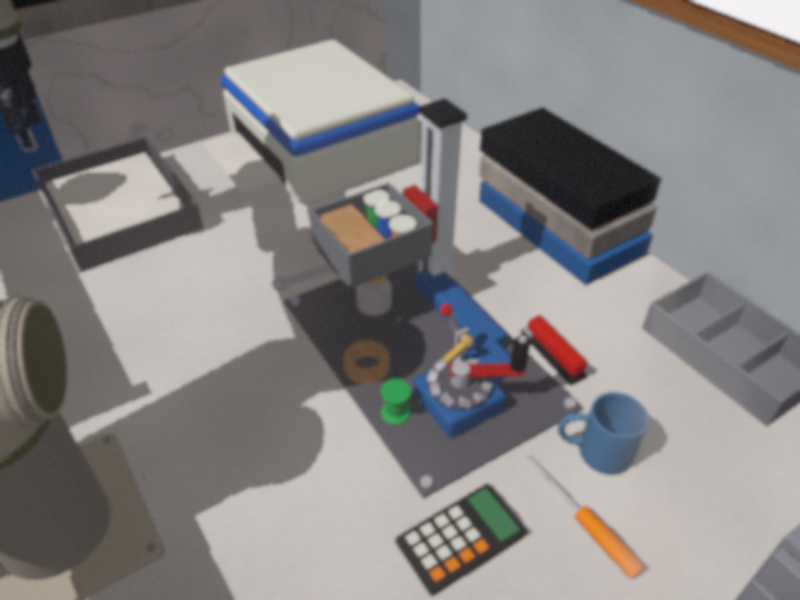

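The top view shows the plate corners at (307,228), (529,231), (531,371) and (303,370), the red ball at (450,286), the grip at (510,258) and the hub at (484,299). In the side view the ball is at (446,310) and the grip at (520,350).

```bash
cat > h.py <<'E'
import cv2,numpy as np,pickle
from scipy.spatial.transform import Rotation as R
def ray(f,u,v):
    Rm=cv2.Rodrigues(np.array(f["rvec"]))[0];t=np.array(f["tvec"]).ravel()
    d=Rm.T@np.linalg.solve(f["intrinsics"],[u,v,1.]);return -Rm.T@t,d
def plane(f,u,v,z):
    c,d=ray(f,u,v);return c+d*(z-c[2])/d[2]
def tri(a,b):
    A=[];y=[]
    for c,d in(a,b):
        d=d/np.linalg.norm(d);P=np.eye(3)-np.outer(d,d);A.append(P);y.append(P@c)
    return np.linalg.lstsq(np.vstack(A),np.hstack(y),rcond=None)[0]
E
python3 - <<'E'
from h import *
fr=pickle.load(open("f0.pkl","rb"));T,S=fr["top"],fr["side"];k=.64
# hoist corner coords: left=+y, up=+x
H=np.array([[.155,.34],[.155,-.105],[-.13,-.105],[-.13,.34]])
W=np.array([plane(T,k*u,k*v,.008)[:2] for u,v in[(307,228),(529,231),(531,371),(303,370)]])
h=H-H.mean(0);w=W-W.mean(0)
yaw=np.arctan2((h[:,0]*w[:,1]-h[:,1]*w[:,0]).sum(),(h*w).sum())
Rz=np.array([[np.cos(yaw),-np.sin(yaw)],[np.sin(yaw),np.cos(yaw)]])
o=W.mean(0)-Rz@H.mean(0);print("yaw",yaw,"o",o,"\nres",W-(H@Rz.T+o))
for n,p in dict(ball=(.017,.065),knob=(.0693,-.04),thrown=(.066,.065)).items():print(n,Rz@p+o)
def red(f,box):
    hsv=cv2.cvtColor(f["img"],cv2.COLOR_RGB2HSV);m=((hsv[...,0]<8)|(hsv[...,0]>172))&(hsv[...,1]>150)&(hsv[...,2]>60)
    x0,y0,x1,y1=box;q=np.argwhere(m[y0:y1,x0:x1]);return q.mean(0)[::-1]+[x0,y0],len(q)
a,n1=red(T,(278,174,294,192));b,n2=red(S,(278,190,292,206));print(a,n1,b,n2)
print("ball tri",tri(ray(T,*a),ray(S,*b)))
print("knob tri",tri(ray(T,k*510,k*257),ray(S,k*523,k*336)))
print("knob top",plane(T,k*510,k*257,.144),"hubtop",plane(T,k*484,k*299,.09))
print("ball plane",plane(T,*a,.139))
E
```

```text
yaw -0.03297214286305192 o [ 0.55523935 -0.12410903] 
res [[-0.00248716 -0.00160716]
 [-0.00304227  0.00098897]
 [ 0.00369125  0.00314203]
 [ 0.00183818 -0.00252383]]
ball [ 0.57437291 -0.05970478]
knob [ 0.62318304 -0.16637184]
thrown [ 0.62334628 -0.06132012]
[288.  182.5] 24 [285.24242424 198.        ] 33
ball tri [ 0.57334265 -0.05828431  0.13804958]
knob tri [ 0.62110685 -0.16613529  0.14972326]
knob top [ 0.62178116 -0.16685731  0.144     ] hubtop [ 0.55568747 -0.12502506  0.09      ]
ball plane [ 0.57428233 -0.05876816  0.139     ]
```

Request:
servo_tool(
  commands=[
    {"x": -260, "y": -250, "wz": -0.303},
    {"x": -260, "y": -250, "wz": -0.303},
    {"x": -260, "y": -250, "wz": -0.303},
    {"x": -260, "y": -250, "wz": -0.303},
    {"x": -260, "y": -250, "wz": -0.303},
    {"x": -260, "y": -250, "wz": -0.303},
    {"x": -260, "y": -250, "wz": -0.303},
    {"x": -260, "y": -250, "wz": -0.303},
    {"x": -260, "y": -250, "wz": -0.303},
    {"x": -260, "y": -250, "wz": -0.303},
  ],
  grip=0,
  grip_force=60,
)

```text
invalid input
```

Request:
servo_tool(
  commands=[
    {"x": -260, "y": -250, "z": 0, "wx": 0, "wy": 0, "wz": -0.303},
    {"x": -260, "y": -250, "z": 0, "wx": 0, "wy": 0, "wz": -0.303},
    {"x": -260, "y": -250, "z": 0, "wx": 0, "wy": 0, "wz": -0.303},
    {"x": -260, "y": -250, "z": 0, "wx": 0, "wy": 0, "wz": -0.303},
    {"x": -260, "y": -250, "z": 0, "wx": 0, "wy": 0, "wz": -0.303},
    {"x": -260, "y": -250, "z": 0, "wx": 0, "wy": 0, "wz": -0.303},
    {"x": -260, "y": -250, "z": 0, "wx": 0, "wy": 0, "wz": -0.303},
    {"x": -260, "y": -250, "z": 0, "wx": 0, "wy": 0, "wz": -0.303},
  ],
  grip=1,
  grip_force=60,
)

```text
t: 0.77
eef_pos: [0.3392, 0.2794, 0.245]
ee_rot: [-0.0, -0.0, 1.0, -0.0]
force: [0.6, 0.4, 0.0]
grip_width: 0.0008
finger_force: 0.0
```

Request:
servo_tool(
  commands=[
    {"x": -188, "y": -338, "z": 0},
    {"x": -188, "y": -338, "z": 0},
    {"x": -188, "y": -338, "z": 0},
    {"x": -188, "y": -338, "z": 0},
    {"x": -188, "y": -338, "z": 0},
    {"x": -188, "y": -338, "z": 0},
    {"x": -188, "y": -338, "z": 0},
    {"x": -188, "y": -338, "z": 0},
    {"x": -188, "y": -338, "z": 0},
    {"x": -188, "y": -338, "z": 0},
  ],
)

```text
invalid input
```

Request:
servo_tool(
  commands=[
    {"x": -188, "y": -338, "z": 0, "wx": 0, "wy": 0, "wz": 0},
    {"x": -188, "y": -338, "z": 0, "wx": 0, "wy": 0, "wz": 0},
    {"x": -188, "y": -338, "z": 0, "wx": 0, "wy": 0, "wz": 0},
    {"x": -188, "y": -338, "z": 0, "wx": 0, "wy": 0, "wz": 0},
    {"x": -188, "y": -338, "z": 0, "wx": 0, "wy": 0, "wz": 0},
    {"x": -188, "y": -338, "z": 0, "wx": 0, "wy": 0, "wz": 0},
    {"x": -188, "y": -338, "z": 0, "wx": 0, "wy": 0, "wz": 0},
    {"x": -188, "y": -338, "z": 0, "wx": 0, "wy": 0, "wz": 0},
    {"x": -188, "y": -338, "z": 0, "wx": 0, "wy": 0, "wz": 0},
    {"x": -188, "y": -338, "z": 0, "wx": 0, "wy": 0, "wz": 0},
  ],
)

```text
t: 1.6
eef_pos: [0.5283, -0.0616, 0.2446]
ee_rot: [-0.0, 0.002, 1.0, -0.001]
force: [1.1, -0.5, 0.1]
grip_width: 0.0011
finger_force: 0.0
```

Request:
servo_tool(
  commands=[
    {"x": 0, "y": 2, "z": 40, "wx": 0, "wy": 0, "wz": 0},
    {"x": 0, "y": 2, "z": 80, "wx": 0, "wy": 0, "wz": 0},
    {"x": 0, "y": 2, "z": 107, "wx": 0, "wy": 0, "wz": 0},
    {"x": 0, "y": 2, "z": 107, "wx": 0, "wy": 0, "wz": 0},
    {"x": -12, "y": 2, "z": 107, "wx": 0, "wy": 0, "wz": 0},
    {"x": -24, "y": 2, "z": 107, "wx": 0, "wy": 0, "wz": 0},
    {"x": -32, "y": 2, "z": 106, "wx": 0, "wy": 0, "wz": 0},
    {"x": -38, "y": 2, "z": 105, "wx": 0, "wy": 0, "wz": 0},
    {"x": -44, "y": 2, "z": 104, "wx": 0, "wy": 0, "wz": 0},
    {"x": -50, "y": 2, "z": 103, "wx": 0, "wy": 0, "wz": 0},
  ],
)

```text
t: 2.43
eef_pos: [0.5774, -0.0548, 0.1439]
ee_rot: [0.0, -0.0, 1.0, -0.0]
force: [-5.2, -1.8, 4.3]
grip_width: 0.0011
finger_force: 2.5
```

Request:
servo_tool(
  commands=[
    {"x": -6, "y": 0, "z": 0, "wx": 0, "wy": 0, "wz": 0},
    {"x": -12, "y": 0, "z": 1, "wx": 0, "wy": 0, "wz": 0},
    {"x": -18, "y": -2, "z": 3, "wx": 0, "wy": 0, "wz": 0},
    {"x": -22, "y": -2, "z": 5, "wx": 0, "wy": 0, "wz": 0},
    {"x": -26, "y": -2, "z": 5, "wx": 0, "wy": 0, "wz": 0},
    {"x": -26, "y": -2, "z": 5, "wx": 0, "wy": 0, "wz": 0},
  ],
)

```text
t: 2.93
eef_pos: [0.6029, -0.0569, 0.1368]
ee_rot: [-0.001, -0.0, 1.0, -0.0]
force: [-3.8, -1.0, 3.7]
grip_width: 0.001
finger_force: 2.8
```

Push gently to the stop.

Request:
servo_tool(
  commands=[
    {"x": -2, "y": 0, "z": 0, "wx": 0, "wy": 0, "wz": 0},
    {"x": -4, "y": 0, "z": 0, "wx": 0, "wy": 0, "wz": 0},
    {"x": -5, "y": 0, "z": 0, "wx": 0, "wy": 0, "wz": 0},
    {"x": -5, "y": 0, "z": 0, "wx": 0, "wy": 0, "wz": 0},
  ],
)

```text
t: 3.27
eef_pos: [0.6041, -0.0571, 0.1363]
ee_rot: [-0.005, 0.0, 1.0, -0.0]
force: [-24.0, -2.7, 14.0]
grip_width: 0.0012
finger_force: 13.7
```

Request:
servo_tool(
  commands=[
    {"x": 15, "y": 0, "z": 0, "wx": 0, "wy": 0, "wz": 0},
    {"x": 30, "y": 0, "z": 0, "wx": 0, "wy": 0, "wz": 0},
    {"x": 30, "y": 0, "z": -40, "wx": 0, "wy": 0, "wz": 0},
    {"x": 30, "y": 0, "z": -80, "wx": 0, "wy": 0, "wz": 0},
    {"x": 10, "y": -40, "z": -80, "wx": 0, "wy": 0, "wz": 0},
    {"x": -10, "y": -80, "z": -80, "wx": 0, "wy": 0, "wz": 0},
    {"x": -13, "y": -109, "z": -80, "wx": 0, "wy": 0, "wz": 0},
    {"x": -13, "y": -109, "z": -80, "wx": 0, "wy": 0, "wz": 0},
    {"x": -13, "y": -109, "z": -80, "wx": 0, "wy": 0, "wz": 0},
  ],
  grip=60,
)

```text
t: 4.02
eef_pos: [0.6214, -0.1677, 0.2166]
ee_rot: [0.0, 0.001, 1.0, 0.0]
force: [-0.2, 1.1, 0.5]
grip_width: 0.0595
finger_force: 0.0
```

```bash
python3 - <<'E'
from h import *
from plant import manip
s=manip.get_state();print(s["eef_pos"],s["grip_width"],s["force"])
f=manip.grab_frame("wrist");HE=np.array(f["hand_eye"]);K=f["intrinsics"]
img=f["img"][:,:,::-1].copy()
q=s["ee_rot"];Rt=R.from_quat([q[1],q[2],q[3],q[0]]).as_matrix()
def proj(p):
    t=Rt.T@(np.array(p)-s["eef_pos"]);c=HE[:3,:3].T@(t-HE[:3,3]);u=K@c;return u[:2]/u[2]
for n,p in dict(knobtop=(.6225,-.1665,.144),hub=(.5555,-.1245,.09),ball=(.6233,-.0613,.138)).items():
    u=proj(p);print(n,u);cv2.drawMarker(img,tuple(int(x) for x in u),(0,255,255))
cv2.imwrite("pics/w1.png",cv2.resize(img,(768,576)))
E
```

```text
[ 0.62143929 -0.167705    0.21664943] 0.05952857817689422 [-0.21850035  1.09665617  0.47069409]
knobtop [253.23023242 212.39866828]
hub [303.59564749 112.06154996]
ball [394.35858538 210.03524054]
```

View pics/w1.png

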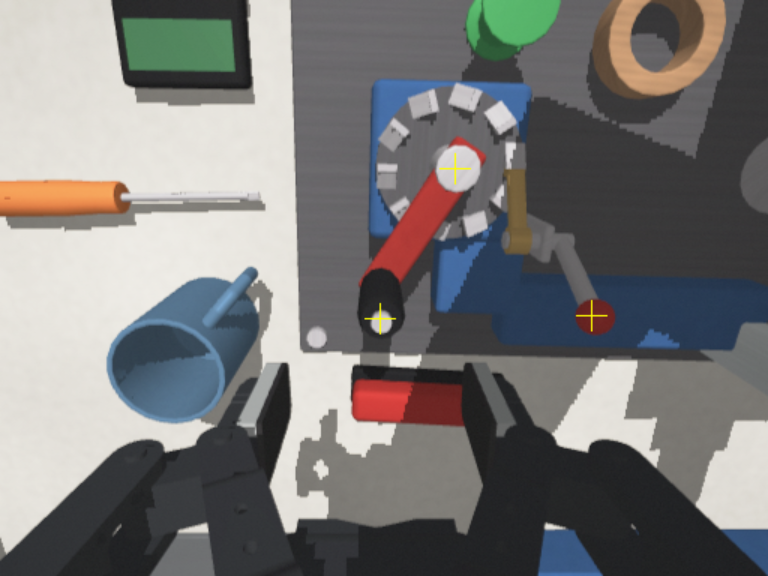

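The wrist view shows the lever thrown. The hub (456,168), ball (592,315) and grip top (381,320) all sit on my predicted marks. I'll lower onto the grip and close.

Request:
servo_tool(
  commands=[
    {"x": -1, "y": 1, "z": 40, "wx": 0, "wy": 0, "wz": 0},
    {"x": -1, "y": 1, "z": 80, "wx": 0, "wy": 0, "wz": 0},
    {"x": -1, "y": 1, "z": 103, "wx": 0, "wy": 0, "wz": 0},
    {"x": -1, "y": 1, "z": 103, "wx": 0, "wy": 0, "wz": 0},
  ],
)

```text
t: 4.4
eef_pos: [0.6177, -0.1616, 0.1067]
ee_rot: [-0.005, -0.001, 1.0, 0.002]
force: [-1.2, 0.1, -1.8]
grip_width: 0.0598
finger_force: 0.0
```

Request:
servo_tool(
  commands=[
    {"x": 0, "y": 0, "z": 0, "wx": 0, "wy": 0, "wz": 0},
    {"x": 0, "y": 0, "z": 0, "wx": 0, "wy": 0, "wz": 0},
    {"x": 0, "y": 0, "z": 0, "wx": 0, "wy": 0, "wz": 0},
    {"x": 0, "y": 0, "z": 0, "wx": 0, "wy": 0, "wz": 0},
    {"x": 0, "y": 0, "z": 0, "wx": 0, "wy": 0, "wz": 0},
    {"x": 0, "y": 0, "z": 0, "wx": 0, "wy": 0, "wz": 0},
  ],
  grip=10,
  grip_force=50,
)

```text
t: 4.9
eef_pos: [0.624, -0.1652, 0.1178]
ee_rot: [0.003, -0.0, 1.0, -0.001]
force: [0.2, 0.3, 7.3]
grip_width: 0.0227
finger_force: 49.3
```

Request:
servo_tool(
  commands=[
    {"x": -2, "y": 3.5, "z": 0, "wx": 0, "wy": 0, "wz": 0},
    {"x": -3.7, "y": 7, "z": 0, "wx": 0, "wy": 0, "wz": 0},
    {"x": -5.3, "y": 10.7, "z": 0, "wx": 0, "wy": 0, "wz": 0},
    {"x": -6.8, "y": 14.5, "z": 0, "wx": 0, "wy": 0, "wz": 0},
    {"x": -8, "y": 18.3, "z": 0, "wx": 0, "wy": 0, "wz": 0},
    {"x": -9.1, "y": 22.1, "z": 0, "wx": 0, "wy": 0, "wz": 0},
    {"x": -10.4, "y": 28.4, "z": 0, "wx": 0, "wy": 0, "wz": 0},
    {"x": -10.4, "y": 28.4, "z": 0, "wx": 0, "wy": 0, "wz": 0},
  ],
)

```text
t: 5.57
eef_pos: [0.6352, -0.1372, 0.1179]
ee_rot: [0.003, -0.0, 1.0, -0.001]
force: [3.8, -5.5, 4.6]
grip_width: 0.0229
finger_force: 49.2
```

```bash
python3 - <<'E'
from h import *
from plant import manip
s=manip.get_state();p=s["eef_pos"];print(p,s["force"],np.degrees(np.arctan2(p[1]+.1245,p[0]-.5555)),np.hypot(p[1]+.1245,p[0]-.5555))
f=manip.grab_frame("wrist");cv2.imwrite("pics/w2.png",cv2.resize(f["img"][:,:,::-1],(768,576)))
E
```

```text
[ 0.63521525 -0.13718171  0.11789498] [ 3.75844867 -5.48398657  4.64752625] -9.039298130456357 0.08071769326073269
```

View pics/w2.png

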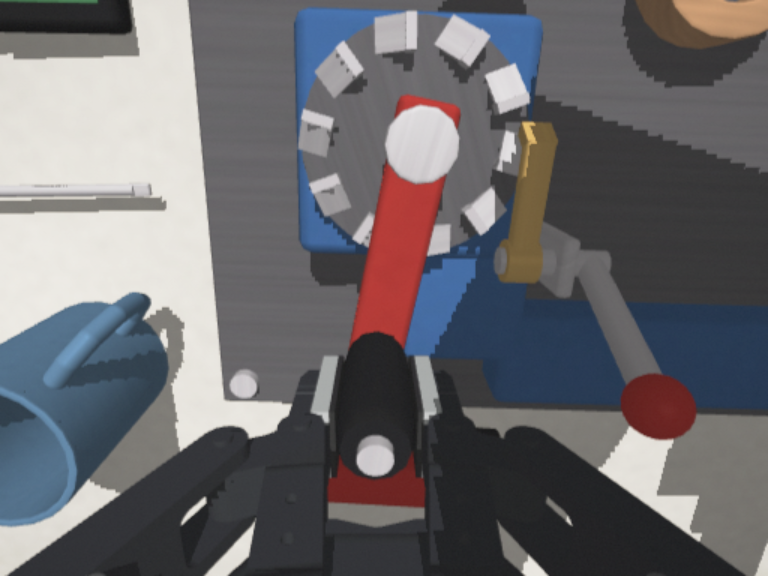

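The pawl has sprung up clear of the teeth (tip near (535,130)), and the grip is carrying about 5 N clockwise. Next I'll tabulate the lowering arc.

```bash
python3 - <<'E'
import numpy as np
# tool shift (x=-dX,y=dY) mm; blocks of 10 rows, each block relative to its own start
a0=np.radians(-9.2)
def p(a):return 80*np.array([-np.cos(a),np.sin(a)])
for b in range(2):
    s=a0-b*.5
    print("from winch %.2f"%(.38-b*.5),[tuple((p(s-.05*i)-p(s)).round(1)) for i in range(1,11)])
s=a0-1.0
for b in range(15):
    q=s-.1*b
    print("winch %.2f"%(-.62-.1*b),[tuple((p(q-.025*i)-p(q)).round(1)) for i in range(1,5)])
E
```

```text
from winch 0.38 [(np.float64(0.7), np.float64(-3.9)), (np.float64(1.7), np.float64(-7.8)), (np.float64(2.8), np.float64(-11.7)), (np.float64(4.1), np.float64(-15.4)), (np.float64(5.6), np.float64(-19.1)), (np.float64(7.3), np.float64(-22.8)), (np.float64(9.2), np.float64(-26.3)), (np.float64(11.2), np.float64(-29.7)), (np.float64(13.4), np.float64(-33.1)), (np.float64(15.8), np.float64(-36.3))]
from winch -0.12 [(np.float64(2.5), np.float64(-3.1)), (np.float64(5.2), np.float64(-6.1)), (np.float64(8.0), np.float64(-8.9)), (np.float64(11.0), np.float64(-11.6)), (np.float64(14.1), np.float64(-14.1)), (np.float64(17.3), np.float64(-16.5)), (np.float64(20.7), np.float64(-18.7)), (np.float64(24.1), np.float64(-20.7)), (np.float64(27.6), np.float64(-22.6)), (np.float64(31.3), np.float64(-24.3))]
winch -0.62 [(np.float64(1.8), np.float64(-0.8)), (np.float64(3.7), np.float64(-1.5)), (np.float64(5.6), np.float64(-2.2)), (np.float64(7.5), np.float64(-2.8))]
winch -0.72 [(np.float64(1.9), np.float64(-0.6)), (np.float64(3.8), np.float64(-1.1)), (np.float64(5.8), np.float64(-1.6)), (np.float64(7.7
[... 1370 characters left out ...]
 (np.float64(4.9), np.float64(3.5)), (np.float64(6.4), np.float64(4.8))]
winch -1.72 [(np.float64(1.5), np.float64(1.3)), (np.float64(3.0), np.float64(2.6)), (np.float64(4.5), np.float64(4.0)), (np.float64(5.9), np.float64(5.4))]
winch -1.82 [(np.float64(1.4), np.float64(1.4)), (np.float64(2.7), np.float64(2.9)), (np.float64(4.1), np.float64(4.4)), (np.float64(5.3), np.float64(6.0))]
winch -1.92 [(np.float64(1.2), np.float64(1.6)), (np.float64(2.4), np.float64(3.2)), (np.float64(3.6), np.float64(4.8)), (np.float64(4.7), np.float64(6.5))]
winch -2.02 [(np.float64(1.1), np.float64(1.7)), (np.float64(2.1), np.float64(3.4)), (np.float64(3.1), np.float64(5.1)), (np.float64(4.0), np.float64(6.9))]
```

Request:
servo_tool(
  commands=[
    {"x": 0.7, "y": -3.9, "z": 0, "wx": 0, "wy": 0, "wz": 0},
    {"x": 1.7, "y": -7.8, "z": 0, "wx": 0, "wy": 0, "wz": 0},
    {"x": 2.8, "y": -11.7, "z": 0, "wx": 0, "wy": 0, "wz": 0},
    {"x": 4.1, "y": -15.4, "z": 0, "wx": 0, "wy": 0, "wz": 0},
    {"x": 5.6, "y": -19.1, "z": 0, "wx": 0, "wy": 0, "wz": 0},
    {"x": 7.3, "y": -22.8, "z": 0, "wx": 0, "wy": 0, "wz": 0},
    {"x": 9.2, "y": -26.3, "z": 0, "wx": 0, "wy": 0, "wz": 0},
    {"x": 11.2, "y": -29.7, "z": 0, "wx": 0, "wy": 0, "wz": 0},
    {"x": 13.4, "y": -33.1, "z": 0, "wx": 0, "wy": 0, "wz": 0},
    {"x": 15.8, "y": -36.3, "z": 0, "wx": 0, "wy": 0, "wz": 0},
  ],
)

```text
t: 6.45
eef_pos: [0.6177, -0.1739, 0.1178]
ee_rot: [0.002, 0.0, 1.0, -0.001]
force: [-5.2, -1.2, 10.6]
grip_width: 0.0227
finger_force: 49.9
```

Request:
servo_tool(
  commands=[
    {"x": 2.5, "y": -3.1, "z": -0.3, "wx": 0, "wy": 0, "wz": 0},
    {"x": 5.2, "y": -6.1, "z": -0.6, "wx": 0, "wy": 0, "wz": 0},
    {"x": 8.0, "y": -8.9, "z": -0.9, "wx": 0, "wy": 0, "wz": 0},
    {"x": 11.0, "y": -11.6, "z": -1.2, "wx": 0, "wy": 0, "wz": 0},
    {"x": 14.1, "y": -14.1, "z": -1.5, "wx": 0, "wy": 0, "wz": 0},
    {"x": 17.3, "y": -16.5, "z": -1.5, "wx": 0, "wy": 0, "wz": 0},
    {"x": 20.7, "y": -18.7, "z": -1.5, "wx": 0, "wy": 0, "wz": 0},
    {"x": 24.1, "y": -20.7, "z": -1.5, "wx": 0, "wy": 0, "wz": 0},
    {"x": 24.1, "y": -20.7, "z": -1.5, "wx": 0, "wy": 0, "wz": 0},
  ],
)

```text
t: 7.2
eef_pos: [0.5923, -0.1937, 0.1178]
ee_rot: [0.0, 0.0, 1.0, -0.0]
force: [-6.3, 2.2, 7.5]
grip_width: 0.0229
finger_force: 49.7
```

Request:
servo_tool(
  commands=[
    {"x": 1.8, "y": -0.8, "z": 0, "wx": 0, "wy": 0, "wz": 0},
    {"x": 3.6, "y": -1.5, "z": 0, "wx": 0, "wy": 0, "wz": 0},
    {"x": 5.4, "y": -2.3, "z": 0, "wx": 0, "wy": 0, "wz": 0},
    {"x": 7.2, "y": -3, "z": 0, "wx": 0, "wy": 0, "wz": 0},
    {"x": 7.2, "y": -3, "z": 0, "wx": 0, "wy": 0, "wz": 0},
  ],
)

```text
t: 7.62
eef_pos: [0.5855, -0.1967, 0.1178]
ee_rot: [0.001, 0.0, 1.0, -0.0]
force: [-4.8, 0.8, 8.2]
grip_width: 0.0229
finger_force: 49.6
```

Request:
servo_tool(
  commands=[
    {"x": 1.8, "y": -0.7, "z": 0, "wx": 0, "wy": 0, "wz": 0},
    {"x": 3.7, "y": -1.4, "z": 0, "wx": 0, "wy": 0, "wz": 0},
    {"x": 5.6, "y": -2.1, "z": 0, "wx": 0, "wy": 0, "wz": 0},
    {"x": 7.5, "y": -2.6, "z": 0, "wx": 0, "wy": 0, "wz": 0},
    {"x": 7.5, "y": -2.6, "z": 0, "wx": 0, "wy": 0, "wz": 0},
  ],
)

```text
t: 8.03
eef_pos: [0.5783, -0.199, 0.1178]
ee_rot: [0.001, -0.0, 1.0, -0.0]
force: [-3.2, 1.6, 7.3]
grip_width: 0.0227
finger_force: 49.6
```

Request:
servo_tool(
  commands=[
    {"x": 1, "y": -0.3, "z": 0, "wx": 0, "wy": 0, "wz": 0},
    {"x": 2, "y": -0.5, "z": 0, "wx": 0, "wy": 0, "wz": 0},
    {"x": 2, "y": -0.5, "z": 0, "wx": 0, "wy": 0, "wz": 0},
    {"x": 2, "y": -0.5, "z": 0, "wx": 0, "wy": 0, "wz": 0},
  ],
)

```text
t: 8.37
eef_pos: [0.5768, -0.1994, 0.1178]
ee_rot: [0.001, -0.0, 1.0, -0.0]
force: [-2.6, 2.2, 5.4]
grip_width: 0.023
finger_force: 49.5
```

Request:
servo_tool(
  commands=[
    {"x": 1, "y": -0.3, "z": 0, "wx": 0, "wy": 0, "wz": 0},
    {"x": 2, "y": -0.5, "z": 0, "wx": 0, "wy": 0, "wz": 0},
    {"x": 2, "y": -0.5, "z": 0, "wx": 0, "wy": 0, "wz": 0},
    {"x": 2, "y": -0.5, "z": 0, "wx": 0, "wy": 0, "wz": 0},
  ],
)

```text
t: 8.7
eef_pos: [0.5751, -0.1998, 0.1178]
ee_rot: [0.002, -0.0, 1.0, -0.0]
force: [-0.1, 2.1, 5.4]
grip_width: 0.0224
finger_force: 49.4
```

```bash
python3 - <<'E'
from h import *
from plant import manip
s=manip.get_state();print(s["force"],s["eef_pos"])
a=manip.grab_frame("side")["img"][120:300,160:360,::-1];b=manip.grab_frame("wrist")["img"][:,:,::-1]
cv2.imwrite("pics/c.png",np.hstack([cv2.resize(a,(440,396)),cv2.resize(b[:240,150:],(360,396))]))
E
```

```text
[-0.09073599  2.06024971  5.44960413] [ 0.57511837 -0.19979383  0.11784021]
```

View pics/c.png

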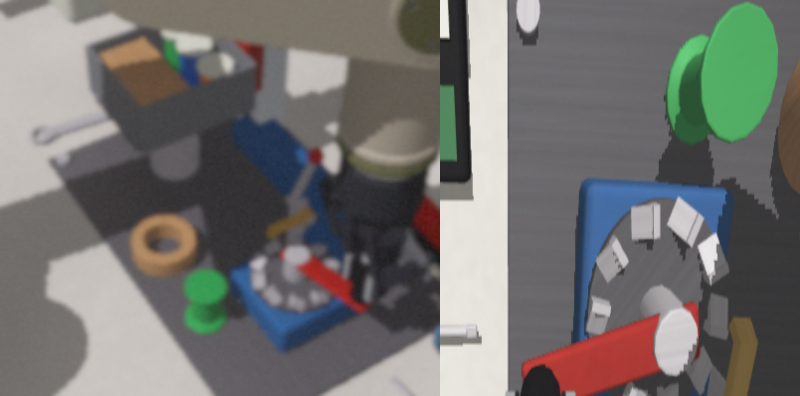

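The crate sits on the jack pad, the pawl is up and the pull on the grip has gone. I'll let go and lift away.

Request:
servo_tool(
  commands=[
    {"x": 0, "y": 0, "z": 0, "wx": 0, "wy": 0, "wz": 0},
    {"x": 0, "y": 0, "z": 0, "wx": 0, "wy": 0, "wz": 0},
    {"x": 0, "y": 0, "z": 0, "wx": 0, "wy": 0, "wz": 0},
    {"x": 0, "y": 0, "z": 0, "wx": 0, "wy": 0, "wz": 0},
  ],
  grip=50,
)

```text
t: 9.13
eef_pos: [0.5738, -0.1999, 0.1158]
ee_rot: [-0.0, -0.0, 1.0, -0.0]
force: [-0.8, -0.9, 0.1]
grip_width: 0.0501
finger_force: 0.0
```

Request:
servo_tool(
  commands=[
    {"x": 0, "y": 0, "z": -15, "wx": 0, "wy": 0, "wz": 0},
    {"x": 0, "y": 0, "z": -40, "wx": 0, "wy": 0, "wz": 0},
    {"x": 0, "y": 0, "z": -75, "wx": 0, "wy": 0, "wz": 0},
    {"x": 0, "y": 0, "z": -110, "wx": 0, "wy": 0, "wz": 0},
    {"x": 0, "y": 0, "z": -110, "wx": 0, "wy": 0, "wz": 0},
    {"x": 0, "y": 0, "z": -110, "wx": 0, "wy": 0, "wz": 0},
  ],
)

```text
t: 9.63
eef_pos: [0.5755, -0.2007, 0.2293]
ee_rot: [0.003, -0.0, 1.0, -0.001]
force: [-0.4, 0.1, 0.1]
grip_width: 0.0499
finger_force: 0.0
```

```bash
python3 - <<'E'
from h import *
from plant import manip
s=manip.get_state();print(s["force"],s["eef_pos"],s["t"])
a=manip.grab_frame("side")["img"][120:300,160:360,::-1];b=manip.grab_frame("wrist")["img"][:,:,::-1]
cv2.imwrite("pics/d.png",np.hstack([cv2.resize(a,(380,342)),cv2.resize(b,(420,342))]))
E
```

```text
[-0.36344814  0.14106895  0.13132085] [ 0.57553717 -0.20070181  0.22932808] 9.6333
```

View pics/d.png

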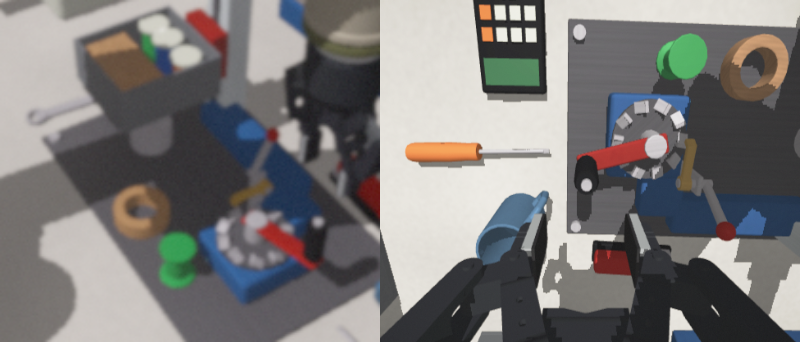

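The crank stayed at about -75° after release, the crate is on the pad, the lever is thrown and the pawl is up. The hand is clear, so I'll hand in.

```bash
python3 -c "
from plant import manip
print(manip.hand_in())"
```

```text
the job is handed in; nothing more can be done
None
```

I handed the job in at about 9.6 s: the lever is thrown, the pawl is clear, the crate rests on the jack pad and the crank is let go at about 0.77 rad below its start; no score came back.

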